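# Let the stock-case lid drop and catch it shut softly

### The arm

A 6-joint arm with a two-finger parallel gripper is mounted at the origin on the work surface. World frame = base frame: x ahead of the robot, y to its left, z up, the work surface at z = 0. Lengths are in m, angles in rad, forces in N, time in s.
With the tool pointing down it reaches from about 0.25 to 0.775 m from the base axis. Payload 4 kg.
Tool frame: the origin (TCP) lies on the centre line of the jaws, within the pads' length; the fingertips stand 8 mm ahead of it and the grasp point (between the pads) lies 11 mm behind it; z points along the fingers, y is the direction in which the jaws open and shut (so a half turn about z gives the same grasp; the last joint's range is limited). The gripper opens to 94 mm and grips with 3 to 60 N. Pads are 16 mm wide; open, the fingers measure 119 mm over their backs; the gripper's body (75 mm by 177 mm) begins 78 mm behind the grasp point.
Start: joints at [1.036, 0.087, 1.371, -0, 1.684, -0.103], TCP at [0.23, 0.5, 0.177] pointing down, gripper open.
Joint ranges: [-3.1, 3.1], [-0.76, 2.03], [0.27, 2.55], [-1.08, 4.22], [0.17, 2.65], [-2.57, 2.57]. Speed limits (rad/s): [2.79, 2.79, 3.14, 3.14, 3.14, 3.14].

### API

Orientations are given as [roll, pitch, yaw] about the fixed x, y, z axes, in that order (R = Rz(yaw) Ry(pitch) Rx(roll)).
In Python, from bench import robot gives the robot as it stands.
- The arm moves only by the shell command python3 -m crank 'ROWS' [OPENING]. ROWS is JSON, a list of rows, each a list of 4 numbers: the shift along the tool's x, y, z scaled (see below), then the turn about the tool's z scaled (see below). A call has exactly 10 rows; each row shifts and turns the commanded pose from where the row before left it, along the tool's axes as they then stand; what a row does not reach is not made up. The controller multiplies each number of a shift by 0.2 m and each number of a turn by pi/2 rad. A row lasts 1/8 s, in which the tool goes at most 62.5 mm and 10.7 degrees, less where a joint would pass 70% of its speed; a pose out of reach is approached as far as the arm can. A call with a number of a shift or a turn outside -1 to 1 is refused whole. A call with a gripper value outside its range is refused whole. OPENING is the gripper command: -1 is fully open, 1 is shut, values between are in proportion, set as the call begins (- or left out, the last holds). The fingers move at their own pace and stop on an object; the grip force is fixed at half the most. Time passes only in rows, so rows that do not move let the fingers close, or fill a call up. It gives the time, the measured TCP pose, the force and the opening at its end, in the units of the state.
- robot.get_obs(): the state, without advancing time (a new reading comes with each control period).
- robot.snapshot(name): name is "side" or "top"; returns (picture, depth): 400x640x3 uint8, red, green, blue; 400x640 float32, m along the optical axis (not along the pixel's ray), 0 where there is no reading.
- robot.camera_params(name): a dict with "fx", "fy", "cx", "cy" (pixels), "world_from_camera" (4x4, takes a point from camera to world coordinates). Camera axes: x right, y down, z forward; pixel columns grow to the right and rows downward; lengths in m; the calibration is good to about 2 mm. A picture is of the moment at which its call begins. camera_params takes no time and is no camera call.
- robot.close_job(): hands the job in, once; it reports no verdict.
The state is a dict: "time": time; "joint_positions": joint angles; "qvel": joint speeds; "joint_torque": joint torques, N m; "tool_pos": TCP position; "ee_rot": TCP orientation; "wrist_force": force on the tool from outside, world axes, zero at the start; "wrist_torque": the same for the moment, N m; "width": finger opening in m.
Only numpy, scipy, OpenCV 4.12 (cv2) and the standard library are available. Lean on these libraries where they do the work, as an engineer would, in place of code of your own. Each camera call takes 0.05 s, during which the arm holds its last target.

### The job

Close the open medicine stock case quietly, pinching and lifting nothing. With a finger behind its upright blue lid, tip the lid towards the robot until it falls by itself; take the finger off and let it fall free, then catch it on the outside of the fingers while it is still clearly open, bring it to a stop, and lower it slowly until it is fully shut, with no bump at the end. Leave the carton, the bottle and the tub where they stand, and finish clear of everything.

Things in the scene. Friction and masses are not known exactly. Their poses are not given: they have to be found in the camera images.
- case: White open plastic case with medicine packs in it, fixed, placed and turned (up to 0.3 rad) anew each time: 160 mm deep (its x), 220 mm wide (y), 100 mm high, walls 6 mm. Origin at the centre of its underside on the table; x points away from the robot, z up. The lid's hinge axis runs along its y, 80 mm from the origin towards +x and 100 mm up (far rim).
- lid (a joint): Hinge angle (rad): 0 shut, 1.57 straight up, 1.85 rear stop; starts at 1.60 to 1.74. The stiff, damped hinge keeps the lid where it is left above about 1.4. Tipped below about 1.25 it falls by itself (about 0.06 rad/s at 1.2, 0.15 at 1.0, 0.25 at 0.7, 0.35 at 0): 4 to 8 s from 1.2 to shut. That lands too hard: a soft landing is under 0.2. Holding it takes under 1.8 N at the lip; no spring.
- lid_hinge (a point): The lid's blue panel with a yellow band at its free edge: 180 mm from hinge to free edge, 220 mm wide, 6 mm thick, about 0.3 kg. Origin on the hinge axis at mid width, in the plane of its inner face (down when shut, towards the robot when upright). x points from the free edge to the hinge, z out of its outer face (away from the robot when upright).
- lip (a point): Middle of the panel's free edge, on its inner face. When shut it lies 100 mm above the table and juts 20 mm beyond the front wall of the case, towards the robot, so that slanting fingertips can carry it from below, in front of the case, right down to shut.
- carton: Small white and orange medicine carton, loose, 50 x 40 x 90 mm high, origin at the centre of its underside. Bystander beside the case: leave it.
- bottle: Amber glass jar, loose, 48 mm in diameter, 95 mm high, origin at the centre of its underside. Bystander beside the case: leave it.
- tub: White tablet tub with a green cap, loose, 50 mm in diameter, 78 mm high, origin at the centre of its underside. Bystander beside the case: leave it.

How it is judged:
On the way, in this order (a step that is already met when the one before it is completed fails the run):
1. the lid, tipped over, falls by itself with nothing touching it (angle between 0.3 and 1.4 rad) (value of joint lid between 0.3 and 1.4 rad and velocity of joint lid below -0.02 rad/s and contact force between lid and anything else below 0.02 N), for 0.15 s.
2. the falling lid is caught on the fingers and brought to a stop while still open (angle between 0.15 and 1.25 rad, slower than 0.06 rad/s, for 0.2 s) (value of joint lid between 0.15 and 1.25 rad and velocity of joint lid above -0.06 rad/s and contact force between the fingers and lid above 0.2 N), for 0.2 s.
At the end, for the whole second after the job is handed in: The lid is fully shut (hinge angle under 0.02 rad, about 3.5 mm at the lip), and the carton, the bottle and the tub stand upright within 20 mm of where they were (value of joint lid below 0.02 rad and distance of each of carton, bottle, tub from where it was at the start of the episode below 0.02 m and angle between each of carton, bottle, tub's own z axis and vertical below 0.1 rad); the robot touches nothing.
It fails at once if the lid comes down on the rim with a bump (faster than 0.2 rad/s below 0.12 rad) (value of joint lid between 0.012 and 0.12 rad and velocity of joint lid below -0.2 rad/s).
It fails at once if the lid is forced or squeezed (over 20 N) (contact force between the arm and lid above 20 N).
It fails at once if a bystander is moved, lifted or knocked over (over 20 mm) (distance of any of carton, bottle, tub from where it was at the start of the episode above 0.02 m).
It also fails if it takes over 64 s, if anything falls off the work surface, if the arm or the gripper's body presses on something with over 40 N, if the wrist force passes 120 N, or if a joint passes its speed limit or range.

## Working session

There is one attempt and no reset: what is moved stays moved. The work goes in short steps, Python scripts to look and compute and a shell command to move; the robot and the scene stay as the last step left them, time stands still between calls to the robot, and variables do not carry over. Pictures are saved under pics/ and viewed, and the job is handed in when it is done.

```bash
ls -la; mkdir -p pics
python3 - <<'E'
from bench import robot
import cv2,numpy as np
print(robot.get_obs())
for n in ("side","top"):
    im,d=robot.snapshot(n); cv2.imwrite(f"pics/{n}0.png",im[:,:,::-1]); np.save(f"pics/{n}0.npy",d); np.save(f"pics/{n}0im.npy",im)
    p=robot.camera_params(n); print(n,p)
E
```

```text
total 12
drwxr-xr-x  3 agent agent 4096 Dec  7 02:14 .
drwxr-xr-x 23 root  root  4096 Dec  7 02:14 ..
drwxr-xr-x  2 agent agent 4096 Dec  7 02:14 pics
{'time': 0.0, 'joint_positions': array([ 1.03587616e+00,  8.79538718e-02,  1.37224456e+00, -1.15149749e-05,
        1.68355459e+00, -1.03131033e-01]), 'qvel': array([ 0.00014837,  0.00174551,  0.00098086, -0.00131062,  0.00068722,
       -0.00042413]), 'joint_torque': array([-5.81680888e-04, -3.40185714e+01, -3.02429795e+01,  7.17557059e-02,
        3.30180803e-02, -1.49518692e-04]), 'tool_pos': array([0.22989185, 0.49899483, 0.17590975]), 'ee_rot': array([-3.13944258e+00, -2.11022478e-04,  2.70980201e+00]), 'wrist_force': array([-0.95586715,  0.34750958, -1.19835328]), 'wrist_torque': array([0.02202118, 0.04022453, 0.05616083]), 'width': 0.09407576927098413}
side {'fx': 373.73564941467174, 'fy': 373.73564941467174, 'cx': 319.36702797533724, 'cy': 202.71170823307338, 'world_from_camera': array([[ 0.97728087, -0.15218754,  0.14751628,  0.44338454],
       [-0.2118953 , -0.71712247,  0.66395463, -0.49497027],
       [ 0.00474162, -0.68012816, -0.7330779 ,  0.71960146],
       [ 0.        ,  0.        ,  0.        ,  1.        ]])}
top {'fx': 520.5646166263574, 'fy': 520.5646166263574, 'cx': 315.6044087111293, 'cy': 193.65526877874618, 'world_from_camera': array([[ 0.00992282, -0.99186737,  0.1268884 ,  0.4408042 ],
       [-0.99994926, -0.00962206,  0.00298301,  0.07209024],
       [-0.00173783, -0.12691157, -0.99191251,  1.12581987],
       [ 0.        ,  0.        ,  0.        ,  1.        ]])}
```

View pics/side0.png

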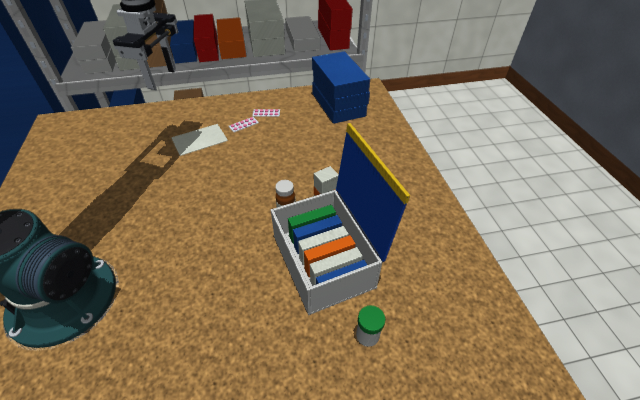

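View pics/top0.png

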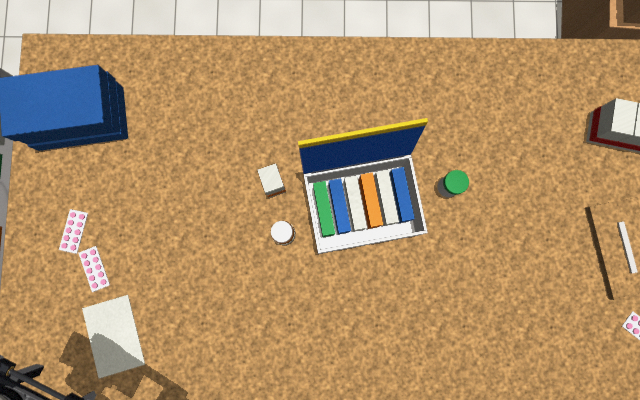

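The side view shows the case centred near (325,250), the lid upright behind it with its yellow band from (350,128) to (405,195), the tub at (370,325), and the bottle and carton at (285,190) and (326,180). In the top view the case rim spans (304,175), (412,157), (426,232), (319,251). The carton is at (270,180), the bottle at (282,232) and the tub at (456,182). I'll measure these next.

```bash
cat > h.py <<'E'
import numpy as np,cv2
from bench import robot
def cloud(n,d):
    p=robot.camera_params(n); v,u=np.mgrid[:400,:640]
    P=np.stack([(u-p['cx'])/p['fx']*d,(v-p['cy'])/p['fy']*d,d],-1)
    T=p['world_from_camera']; return P@T[:3,:3].T+T[:3,3]
def ray(n,u,v,z):
    p=robot.camera_params(n);T=p['world_from_camera']
    r=T[:3,:3]@np.array([(u-p['cx'])/p['fx'],(v-p['cy'])/p['fy'],1]); o=T[:3,3]
    return o+r*(z-o[2])/r[2]
E
python3 - <<'E'
from h import *
np.set_printoptions(precision=4,suppress=True)
for n in("top","side"):
    im=np.load(f"pics/{n}0im.npy");d=np.load(f"pics/{n}0.npy");C=cloud(n,d)
    hsv=cv2.cvtColor(im,cv2.COLOR_RGB2HSV)
    x,y,z=C[...,0],C[...,1],C[...,2]
    reg=(x>.3)&(x<.8)&(y>-.25)&(y<.3)&(d>0)
    # rim: white, z .09-.11
    rim=reg&(z>.092)&(z<.108)&(hsv[...,1]<60)
    k,l,s,c=cv2.connectedComponentsWithStats(rim.astype(np.uint8),connectivity=8)
    for i in range(1,k):
        if s[i,4]>40:
            Q=C[l==i];r=cv2.minAreaRect(Q[:,:2].astype(np.float32));print(n,'white',s[i],r,np.median(Q[:,2]));print(cv2.boxPoints(r))
    yel=reg&(hsv[...,0]>20)&(hsv[...,0]<33)&(hsv[...,1]>200)&(z>.2)
    Q=C[yel];print('yel',len(Q),Q.min(0),Q.max(0),np.median(Q,0))
    r=cv2.minAreaRect(Q[:,:2].astype(np.float32));print(r);print(cv2.boxPoints(r))
    bl=reg&(hsv[...,0]>105)&(hsv[...,0]<125)&(hsv[...,1]>180)&(z>.12)&(x>.55)
    Q=C[bl];m=Q.mean(0);U,S,V=np.linalg.svd(Q-m,full_matrices=False);nn=V[2]*np.sign(-V[2][0]);print('blue',len(Q),m,nn,'tilt from horiz',np.arctan2(nn[2],-nn[0]),'yaw',np.arctan2(-nn[1],-nn[0]),S)
    # objects
    obj=reg&(z>.03)
    k,l,s,c=cv2.connectedComponentsWithStats(obj.astype(np.uint8))
    for i in range(1,k):
        if s[i,4]>30:
            Q=C[l==i];t=Q[Q[:,2]>np.percentile(Q[:,2],95)-.01];print('obj',s[i],'top z',np.median(t[:,2]),t[:,:2].min(0),t[:,:2].max(0),cv2.minAreaRect(t[:,:2].astype(np.float32)))
E
```

```text
top white [ 303  155  125   98 1214] ((0.5551739931106567, -0.02230505645275116), (0.1605055034160614, 0.220090851187706), 11.060094833374023) 0.09881495217590208
[[ 0.4553  0.0703]
 [ 0.4975 -0.1457]
 [ 0.655  -0.1149]
 [ 0.6128  0.1011]]
top white [271 221  21  21 308] ((0.4976382255554199, 0.14301444590091705), (0.03985714167356491, 0.03975091129541397), 0.7890677452087402) 0.09410663189957813
[[0.4774 0.1626]
 [0.478  0.1229]
 [0.5178 0.1234]
 [0.5173 0.1632]]
yel 582 [ 0.6305 -0.1106  0.2599] [0.677  0.1031 0.2818] [ 0.6536 -0.0077  0.2742]
((0.6537225842475891, -0.003530658781528473), (0.007145899347960949, 0.2174738347530365), 11.2609224319458)
[[ 0.629   0.1024]
 [ 0.6715 -0.1109]
 [ 0.6785 -0.1095]
 [ 0.636   0.1038]]
blue 2554 [ 0.6435 -0.0054  0.1909] [-0.9757 -0.1902  0.109 ] tilt from horiz 0.11124079833677773 yaw 0.19250603621322465 [3.1624 1.9404 0.0255]
obj [ 298  118  130  136 8632] top z 0.27672585351895296 [ 0.6305 -0.111 ] [0.6793 0.1048] ((0.6546661853790283, -0.0030058622360229492), (0.009650904685258865, 0.2201007604598999), 10.992841720581055)
obj [257 163  28
[... 1731 characters left out ...]
6408958435), (0.009908542037010193, 0.22163636982440948), 11.028223037719727)
[[ 0.6295  0.1044]
 [ 0.6719 -0.1131]
 [ 0.6816 -0.1112]
 [ 0.6392  0.1063]]
blue 3751 [ 0.6471 -0.0179  0.1944] [-0.9756 -0.1914  0.1076] tilt from horiz 0.10981207845805205 yaw 0.1937200000822793 [3.8723 2.472  0.0384]
obj [  271   123   139   185 14038] top z 0.27317842882514576 [ 0.6302 -0.1126] [0.6808 0.1051] ((0.6555375456809998, -0.003348223865032196), (0.010334903374314308, 0.22172997891902924), 11.128870964050293)
obj [357 305  29  36 782] top z 0.07914224619119004 [ 0.5799 -0.2377] [ 0.6291 -0.188 ] ((0.6044465899467468, -0.21280936896800995), (0.04840592294931412, 0.0487053208053112), 22.17867660522461)
```

Measured so far: the case centre is at (0.556, -0.023) with yaw 0.194, the hinge is at about (0.635, -0.007, 0.100), and the lid is at about 1.68 rad. The rows can't command tilt directly, so I'll test how the arm behaves at the edge of its reach, well away from everything.

```bash
python3 -m crank '[[0,0,-0.3,0],[0,0,-0.3,0],[0,0,-0.3,0],[0,0,-0.3,0],[0,0,-0.3,0],[0,0,-0.3,0],[0,0,-0.3,0],[0,0,-0.3,0],[0,0,-0.3,0],[0,0,0,0]]' 1; python3 -c "
from bench import robot
print(robot.get_obs()['joint_positions'],robot.get_obs()['ee_rot'])"
```

```text
time: 1.35
tool_pos: [0.1801, 0.3899, 0.6003]
ee_rot: [-3.128, -0.015, 2.709]
wrist_force: [-0.0, 0.1, 0.2]
width: 0.001
[ 0.99425755  0.22869762  0.27432126  0.02777159  2.65408638 -0.11987055] [-3.12795383 -0.01512606  2.70925703]
```

```bash
python3 -m crank '[[0,0.25,0.15,0],[0,0.25,0.15,0],[0,0.25,0.15,0],[0,0.25,0.15,0],[0,0.25,0.15,0],[0,0.25,0.15,0],[0,0.25,0.15,0],[0,0.3,0,0],[0,0.3,0,0],[0,0.3,0,0]]' 1; python3 -c "
from bench import robot
print(robot.get_obs()['joint_positions'],robot.get_obs()['ee_rot'])"
```

```text
time: 2.6
tool_pos: [0.3428, 0.7516, 0.2835]
ee_rot: [3.03, -0.017, 2.709]
wrist_force: [-0.6, -0.2, -0.3]
width: 0.0005
[ 1.06261754  0.74171142  0.27689731  0.02815946  2.01233284 -0.06158096] [ 3.02950639 -0.01712192  2.70939943]
```

Pushing past the reach limit tilts the tool outward, by 0.11 rad so far, and the tilt stays. I'll check whether it builds up.

```bash
python3 -m crank '[[0,0.3,0,0],[0,0.3,0,0],[0,0.3,0,0],[0,0.3,0,0],[0,0.3,0,0],[0,0.3,0,0],[0,0.3,0,0],[0,0.3,0,0],[0,0.3,0,0],[0,0.3,0,0]]' 1; python3 -c "
from bench import robot
print(robot.get_obs()['joint_positions'],robot.get_obs()['ee_rot'])"
```

```text
time: 3.85
tool_pos: [0.4252, 0.927, 0.2455]
ee_rot: [2.625, -0.019, 2.71]
wrist_force: [0.5, -0.2, -0.4]
width: 0.0005
[ 1.06561852  0.84708326  0.27704013  0.05284839  1.50316249 -0.05819761] [ 2.62505397 -0.01895357  2.70991631]
```

The tilt builds up (0.52 rad now). It points along azimuth 65°, though, and I need about 11°. I'll retract along the tool axis while turning the jaws 90°, then push out again on the -y side to swing the tilt round.

```bash
python3 -m crank '[[0,0,-0.2,-0.11],[0,0,-0.2,-0.11],[0,0,-0.2,-0.11],[0,0,-0.2,-0.11],[0,0,-0.2,-0.11],[0,0,-0.2,-0.11],[0,0,-0.2,-0.11],[0,0,-0.2,-0.11],[0,0,-0.1,-0.11],[0,0,-0.1,0]]' 1
cat >> h.py <<'E'
from scipy.spatial.transform import Rotation as Ro
def st(pr=True):
    o=robot.get_obs();R=Ro.from_euler('xyz',o['ee_rot']).as_matrix()
    if pr:
        z=R[:,2];print('t',round(o['time'],2),'p',o['tool_pos'].round(4),'q',o['joint_positions'].round(3),'z',z.round(3),'tilt',round(np.arccos(-z[2]),3),'az',round(np.degrees(np.arctan2(z[1],z[0])),1),'F',o['wrist_force'].round(2)); print('xax',R[:,0].round(3),'yax',R[:,1].round(3))
    return o,R
def go(tgt,cur=None):
    o,R=st(False); d=R.T@(np.array(tgt)-(o['tool_pos'] if cur is None else cur)); print('tot rows-units',(d/0.2).round(3),'min rows',np.linalg.norm(d)/.06)
E
python3 -c "
from h import *
st();go([.45,-.25,.5])"
```

```text
time: 5.1
tool_pos: [0.3432, 0.7358, 0.534]
ee_rot: [3.108, 0.551, -2.035]
wrist_force: [0.2, -0.4, -0.6]
width: 0.0005
t 5.1 p [0.3432 0.7358 0.534 ] q [ 1.03   0.462  0.276  0.076  1.855 -1.615] z [ 0.205  0.483 -0.851] tilt 0.552 az 67.0 F [ 0.17 -0.44 -0.6 ]
xax [-0.381 -0.762 -0.524] yax [-0.902  0.432  0.028]
tot rows-units [ 3.64  -2.615 -2.127] min rows 16.536352747098928
```

```bash
python3 -m crank '[[0.21,-0.15,-0.12,0],[0.21,-0.15,-0.12,0],[0.21,-0.15,-0.12,0],[0.21,-0.15,-0.12,0],[0.21,-0.15,-0.12,0],[0.21,-0.15,-0.12,0],[0.21,-0.15,-0.12,0],[0.21,-0.15,-0.12,0],[0.21,-0.15,-0.12,0],[0.21,-0.15,-0.12,0]]' 1
python3 -c "
from h import *
st();go([.6,-.33,.45]);go([.9,-.5,.4])"
```

```text
time: 6.35
tool_pos: [0.4055, 0.1686, 0.5095]
ee_rot: [3.106, 0.554, -2.038]
wrist_force: [0.9, -0.5, -0.1]
width: 0.0004
t 6.35 p [0.4055 0.1686 0.5095] q [-0.22  -0.276  1.143  0.632  2.071 -2.537] z [ 0.205  0.486 -0.85 ] tilt 0.555 az 67.2 F [ 0.88 -0.45 -0.11]
xax [-0.383 -0.759 -0.526] yax [-0.901  0.433  0.031]
tot rows-units [ 1.678 -1.964 -0.759] min rows 8.974805708545917
tot rows-units [ 1.88  -3.691 -0.653] min rows 13.979445171148791
```

```bash
cat >> h.py <<'E'
def plan(steps):
    """steps: list of (world shift per row, turn units); print rows"""
    o,R=st(False); out=[]
    for w,t in steps:
        d=R.T@np.array(w)/0.2; out.append([round(float(v),2) for v in d]+[t])
        R=R@Ro.from_euler('z',t*np.pi/2).as_matrix()
    print(str(out).replace(' ',''))
E
python3 -c "
from h import *
plan([((.02,-.045,-.008),.11)]*7+[((.04,-.04,-.01),0)]*3)"
```

```text
[[0.15,-0.19,-0.05,0.11],[0.12,-0.21,-0.05,0.11],[0.08,-0.23,-0.05,0.11],[0.04,-0.24,-0.05,0.11],[-0.0,-0.24,-0.05,0.11],[-0.04,-0.24,-0.05,0.11],[-0.08,-0.23,-0.05,0.11],[-0.22,-0.19,-0.01,0],[-0.22,-0.19,-0.01,0],[-0.22,-0.19,-0.01,0]]
```

```bash
python3 -m crank '[[0.15,-0.19,-0.05,0.11],[0.12,-0.21,-0.05,0.11],[0.08,-0.23,-0.05,0.11],[0.04,-0.24,-0.05,0.11],[0,-0.24,-0.05,0.11],[-0.04,-0.24,-0.05,0.11],[-0.08,-0.23,-0.05,0.11],[-0.22,-0.19,-0.01,0],[-0.22,-0.19,-0.01,0],[-0.22,-0.19,-0.01,0]]' 1
python3 -c "
from h import *
st();
plan([((.052,-.03,-.008),0)]*10)"
```

```text
time: 7.6
tool_pos: [0.6661, -0.2566, 0.4102]
ee_rot: [2.605, 0.164, 2.997]
wrist_force: [12.4, -22.9, 45.1]
width: 0.0003
t 7.6 p [ 0.6661 -0.2566  0.4102] q [-0.723  0.649  0.274  0.718  2.267 -1.735] z [ 0.212  0.486 -0.848] tilt 0.559 az 66.4 F [ 12.4  -22.95  45.13]
xax [-0.976  0.142 -0.163] yax [0.041 0.862 0.505]
[[-0.27,-0.14,0.02,0],[-0.27,-0.14,0.02,0],[-0.27,-0.14,0.02,0],[-0.27,-0.14,0.02,0],[-0.27,-0.14,0.02,0],[-0.27,-0.14,0.02,0],[-0.27,-0.14,0.02,0],[-0.27,-0.14,0.02,0],[-0.27,-0.14,0.02,0],[-0.27,-0.14,0.02,0]]
```

```bash
python3 -m crank '[[-0.1,-0.05,0,0],[-0.2,-0.1,0,0],[-0.25,-0.13,0,0],[-0.25,-0.13,0,0],[-0.25,-0.13,0,0],[-0.25,-0.13,0,0],[-0.25,-0.13,0,0],[-0.25,-0.13,0,0],[-0.2,-0.1,0,0],[0,0,0,0]]' 1
python3 -c "
from h import *
st();
plan([((.052,-.03,-.008),0)]*10)"
```

```text
time: 8.85
tool_pos: [0.8366, -0.3562, 0.261]
ee_rot: [2.622, 0.382, 2.872]
wrist_force: [-0.4, -0.0, -0.3]
width: 0.0004
t 8.85 p [ 0.8366 -0.3562  0.261 ] q [-0.715  0.859  0.274  0.657  1.844 -1.882] z [ 0.445  0.392 -0.805] tilt 0.635 az 41.4 F [-0.39 -0.01 -0.34]
xax [-0.894  0.247 -0.373] yax [0.053 0.886 0.461]
[[-0.25,-0.14,0.09,0],[-0.25,-0.14,0.09,0],[-0.25,-0.14,0.09,0],[-0.25,-0.14,0.09,0],[-0.25,-0.14,0.09,0],[-0.25,-0.14,0.09,0],[-0.25,-0.14,0.09,0],[-0.25,-0.14,0.09,0],[-0.25,-0.14,0.09,0],[-0.25,-0.14,0.09,0]]
```

```bash
python3 -c "
from h import *
plan([((.015,-.045,.03),0)]*10)"
```

```text
[[-0.18,-0.13,-0.18,0],[-0.18,-0.13,-0.18,0],[-0.18,-0.13,-0.18,0],[-0.18,-0.13,-0.18,0],[-0.18,-0.13,-0.18,0],[-0.18,-0.13,-0.18,0],[-0.18,-0.13,-0.18,0],[-0.18,-0.13,-0.18,0],[-0.18,-0.13,-0.18,0],[-0.18,-0.13,-0.18,0]]
```

```bash
python3 -m crank '[[-0.1,-0.06,-0.1,0],[-0.18,-0.13,-0.18,0],[-0.18,-0.13,-0.18,0],[-0.18,-0.13,-0.18,0],[-0.18,-0.13,-0.18,0],[-0.18,-0.13,-0.18,0],[-0.18,-0.13,-0.18,0],[-0.18,-0.13,-0.18,0],[-0.1,-0.06,-0.1,0],[0,0,0,0]]' 1
python3 -c "
from h import *
st();
plan([((.03,-.04,-.01),0)]*10)"
```

```text
time: 10.1
tool_pos: [0.7276, -0.5369, 0.3832]
ee_rot: [2.638, 0.615, 2.723]
wrist_force: [0.5, 0.2, -0.5]
width: 0.0005
t 10.1 p [ 0.7276 -0.5369  0.3832] q [-0.99   0.751  0.274  0.773  1.804 -1.995] z [ 0.658  0.235 -0.715] tilt 0.774 az 19.7 F [ 0.54  0.18 -0.49]
xax [-0.746  0.332 -0.577] yax [0.102 0.914 0.394]
[[-0.15,-0.19,0.09,0],[-0.15,-0.19,0.09,0],[-0.15,-0.19,0.09,0],[-0.15,-0.19,0.09,0],[-0.15,-0.19,0.09,0],[-0.15,-0.19,0.09,0],[-0.15,-0.19,0.09,0],[-0.15,-0.19,0.09,0],[-0.15,-0.19,0.09,0],[-0.15,-0.19,0.09,0]]
```

The tilt is now 0.77 rad at azimuth 20°, close enough to the case direction. Before committing, I'll fit a quick kinematic model from the logged joint and pose pairs, so I can check that the front low poses are reachable.

```bash
cat > k.py <<'E'
from h import *
from scipy.optimize import least_squares
D=[([1.03588,.08795,1.37224,0,1.68355,-.10313],[.22989,.49899,.17591],[-3.13944,-.0002,2.7098]),
([.99426,.2287,.27432,.02777,2.65409,-.11987],[.1801,.3899,.6003],[-3.12795,-.01513,2.70926]),
([1.06262,.74171,.2769,.02816,2.01233,-.06158],[.3428,.7516,.2835],[3.0295,-.01712,2.7094]),
([1.06562,.84708,.27704,.05285,1.50316,-.0582],[.4252,.927,.2455],[2.62505,-.01895,2.70992]),
([1.03,.462,.276,.076,1.855,-1.615],[.3432,.7358,.534],[3.108,.551,-2.035]),
([-.22,-.276,1.143,.632,2.071,-2.537],[.4055,.1686,.5095],[3.106,.554,-2.038]),
([-.715,.859,.274,.657,1.844,-1.882],[.8366,-.3562,.261],[2.622,.382,2.872]),
([-.99,.751,.274,.773,1.804,-1.995],[.7276,-.5369,.3832],[2.638,.615,2.723])]
r=lambda a,t:Ro.from_euler(a,t).as_matrix()
def fk(q,p,s4=1,s6=1):
    h,r0,L1,e,L2,d,L3,c6,f=p
    R=r('z',q[0]);x=R@[r0,d,h];R=R@r('y',q[1]);x=x+R@[0,0,L1];R=R@r('y',q[2]);x=x+R@[e,0,L2]
    R=R@r('z',s4*q[3]);x=x+R@[f,0,0];R=R@r('y',q[4]);x=x+R@[0,0,L3];R=R@r('z',s6*q[5]+c6);return x,R
def res(p,s4,s6):
    o=[]
    for q,x,e in D:
        X,R=fk(q,p,s4,s6);o+=list(X-x)+list(.2*(R-Ro.from_euler('xyz',e).as_matrix()).ravel())
    return np.array(o)
def fit():
    best=None
    for s4 in(1,-1):
        for s6 in (1,-1):
            for c in (-1.57,0,1.57,3.14):
                S=least_squares(res,[.3,0,.35,0,.35,.05,.2,c,0],args=(s4,s6))
                if best is None or S.cost<best[0].cost:best=(S,s4,s6)
    return best
S,s4,s6=fit();P=S.x
lo=np.array([-3.1,-.76,.27,-1.08,.17,-2.57]);hi=np.array([3.1,2.03,2.55,4.22,2.65,2.57])
def ik(x,R,q0):
    f=lambda q:np.r_[np.subtract(fk(q,P,s4,s6)[0],x),.2*(fk(q,P,s4,s6)[1]-R).ravel()]
    T=least_squares(f,np.clip(q0,lo+1e-3,hi-1e-3),bounds=(lo,hi));return T.x,np.abs(f(T.x)).max()
E
python3 - <<'E'
from k import *
print(S.cost,s4,s6,P.round(4),np.abs(S.fun).max())
o,R=st(False)
for t in(0,-.599):
    R2=R@r('z',t)
    q=o['joint_positions']
    for x in([.687,.008,.30],[.60,-.01,.29],[.55,-.02,.32],[.45,-.06,.3],[.35,-.06,.2],[.44,-.05,.15],[.455,-.045,.088],[.38,-.06,.08]):
        q,e=ik(x,R2,q);print(t,x,q.round(3),e.round(4))
E
```

```text
5.163121452829227e-07 1 1 [ 1.5210e-01 -3.0000e-04  4.4910e-01  1.0080e-01  5.0010e-01  5.6700e-02
  3.7870e-01  1.5709e+00 -0.0000e+00] 0.0004124685978978415
0 [0.687, 0.008, 0.3] [-0.311 -0.151  1.572  0.493  1.113 -1.707] 0.0
0 [0.6, -0.01, 0.29] [-0.431 -0.339  1.74   0.554  1.19  -1.808] 0.0
0 [0.55, -0.02, 0.32] [-0.526 -0.446  1.752  0.583  1.32  -1.837] 0.0
0 [0.45, -0.06, 0.3] [-0.867 -0.626  1.89   0.713  1.552 -2.074] 0.0
0 [0.35, -0.06, 0.2] [-1.262 -0.76   2.142  0.783  1.777 -2.435] 0.0086
0 [0.44, -0.05, 0.15] [-0.872 -0.653  2.198  0.737  1.344 -2.265] 0.0
0 [0.455, -0.045, 0.088] [-0.81  -0.566  2.283  0.764  1.176 -2.34 ] 0.0
0 [0.38, -0.06, 0.08] [-1.14  -0.737  2.374  0.776  1.462 -2.527] 0.0
-0.599 [0.687, 0.008, 0.3] [-0.311 -0.151  1.572  0.493  1.113 -2.306] 0.0
-0.599 [0.6, -0.01, 0.29] [-0.431 -0.339  1.74   0.554  1.19  -2.407] 0.0
-0.599 [0.55, -0.02, 0.32] [-0.526 -0.446  1.752  0.583  1.32  -2.436] 0.0
-0.599 [0.45, -0.06, 0.3] [-0.791 -0.632  1.873  0.648  1.517 -2.57 ] 0.0075
-0.599 [0.35, -0.06, 0.2] [-0.838 -0.76   2.052  0.549  1.566 -2.57 ] 0.0327
-0.599 [0.44, -0.05, 0.15] [-0.666 -0.694  2.171  0.567  1.234 -2.57 ] 0.017
-0.599 [0.455, -0.045, 0.088] [-0.579 -0.625  2.256  0.55   1.051 -2.57 ] 0.0204
-0.599 [0.38, -0.06, 0.08] [-0.689 -0.76   2.299  0.501  1.215 -2.57 ] 0.025
```

The model fits to 0.4 mm. Turning the jaws by +2.54 rad keeps j6 mid-range. I'll plan the transit to behind the lid.

Run:
```python
from k import *
o,R=st(False);R2=R@r('z',2.54);print(R2.round(3))
q=o['joint_positions'].copy();q[5]+=2.54
for x in([.70,.015,.34],[.687,.008,.3],[.60,-.01,.29],[.59,-.01,.35],[.5,-.03,.36],[.42,-.055,.36],[.40,-.055,.32],[.42,-.055,.25],[.42,-.055,.2],[.44,-.05,.15],[.455,-.045,.088],[.41,-.06,.07]):
    q,e=ik(x,R2,q);print(x,q.round(3),e.round(4))
w=(np.array([.70,.015,.34])-o['tool_pos'])
plan([(w*.03,.11)]+[(w*.075,.11)]*13+[(0*w,.088)])
```

```text
[[ 0.673  0.338  0.658]
 [ 0.243 -0.941  0.235]
 [ 0.699  0.002 -0.715]]
[0.7, 0.015, 0.34] [-0.287 -0.126  1.472  0.464  1.169  0.894] 0.0
[0.687, 0.008, 0.3] [-0.311 -0.151  1.572  0.493  1.113  0.833] 0.0
[0.6, -0.01, 0.29] [-0.431 -0.339  1.74   0.554  1.19   0.732] 0.0
[0.59, -0.01, 0.35] [-0.443 -0.358  1.635  0.539  1.302  0.789] 0.0
[0.5, -0.03, 0.36] [-0.649 -0.536  1.726  0.627  1.482  0.674] 0.0
[0.42, -0.055, 0.36] [-0.957 -0.667  1.79   0.748  1.713  0.498] 0.0
[0.4, -0.055, 0.32] [-1.037 -0.727  1.895  0.768  1.73   0.412] 0.0
[0.42, -0.055, 0.25] [-0.957 -0.711  2.027  0.739  1.57   0.367] 0.0
[0.42, -0.055, 0.2] [-0.957 -0.712  2.125  0.741  1.498  0.301] 0.0
[0.44, -0.05, 0.15] [-0.872 -0.653  2.198  0.737  1.344  0.275] 0.0
[0.455, -0.045, 0.088] [-0.81  -0.566  2.283  0.764  1.176  0.2  ] 0.0
[0.41, -0.06, 0.07] [-1.009 -0.641  2.355  0.782  1.315  0.053] 0.0
[[0.03,0.07,0.02,0.11],[0.12,0.16,0.05,0.11],[0.14,0.14,0.05,0.11],[0.16,0.12,0.05,0.11],[0.18,0.09,0.05,0.11],[0.19,0.05,0.05,0.11],[0.2,0.02,0.05,0.11],[0.2,-0.02,0.05,0.11],[0.19,-0.05,0.05,0.11],[0.18,-0.08,0.05,0.11],[0.17,-0.11,0.05,0.11],[0.14,-0.14,0.05,0.11],[0.12,-0.16,0.05,0.11],[0.09,-0.18,0.05,0.11],[0.0,0.0,0.0,0.088]]
```

```bash
python3 -m crank '[[0.03,0.07,0.02,0.11],[0.12,0.16,0.05,0.11],[0.14,0.14,0.05,0.11],[0.16,0.12,0.05,0.11],[0.18,0.09,0.05,0.11],[0.19,0.05,0.05,0.11],[0.2,0.02,0.05,0.11],[0.2,-0.02,0.05,0.11],[0.19,-0.05,0.05,0.11],[0.18,-0.08,0.05,0.11]]' 1
python3 - <<'E'
from k import *
o,R=st()
w=(np.array([.70,.015,.33])-o['tool_pos'])
plan([(w/4.5,.11)]*4+[(w/9,.088)])
E
```

```text
time: 11.35
tool_pos: [0.7059, -0.1495, 0.356]
ee_rot: [2.529, -0.505, 1.317]
wrist_force: [-0.9, 0.9, -0.2]
width: 0.0006
t 11.35 p [ 0.7059 -0.1495  0.356 ] q [-0.593  0.009  1.312  0.618  1.348 -0.168] z [ 0.656  0.239 -0.716] tilt 0.773 az 20.0 F [-0.91  0.88 -0.18]
xax [0.219 0.847 0.484] yax [ 0.722 -0.474  0.503]
[[0.14,-0.11,0.06,0.11],[0.12,-0.13,0.06,0.11],[0.1,-0.15,0.06,0.11],[0.07,-0.16,0.06,0.11],[0.02,-0.09,0.03,0.088]]
```

```bash
python3 -m crank '[[0.14,-0.11,0.06,0.11],[0.12,-0.13,0.06,0.11],[0.1,-0.15,0.06,0.11],[0.07,-0.16,0.06,0.11],[0.02,-0.09,0.03,0.1],[0,0,0,0.08],[0,0,0,0],[0,0,0,0],[0,0,0,0],[0,0,0,0]]' 1
python3 - <<'E'
from k import *
o,R=st()
for n in ("side","top"):
    im,d=robot.snapshot(n); cv2.imwrite(f"pics/{n}1.png",im[:,:,::-1])
go([.692,.008,.303])
E
```

```text
time: 12.6
tool_pos: [0.699, 0.0142, 0.33]
ee_rot: [-2.987, -0.76, 0.123]
wrist_force: [-0.1, 0.4, 0.6]
width: 0.0003
t 12.6 p [0.699  0.0142 0.33  ] q [-0.291 -0.127  1.493  0.471  1.155  1.043] z [ 0.657  0.237 -0.716] tilt 0.773 az 19.8 F [-0.05  0.35  0.6 ]
xax [0.719 0.089 0.689] yax [ 0.227 -0.968 -0.112]
tot rows-units [-0.121  0.037  0.066] min rows 0.47608091618940424
```

View pics/side1.png

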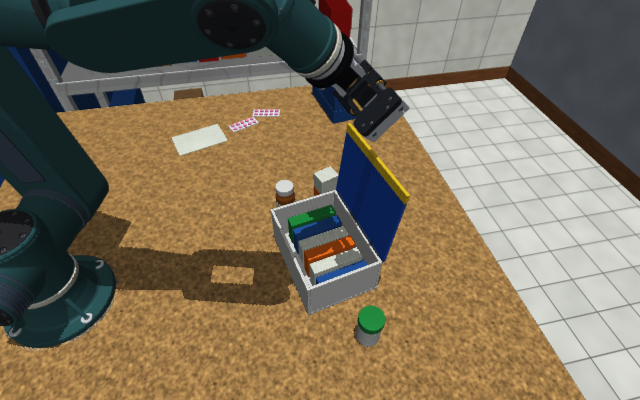

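View pics/top1.png

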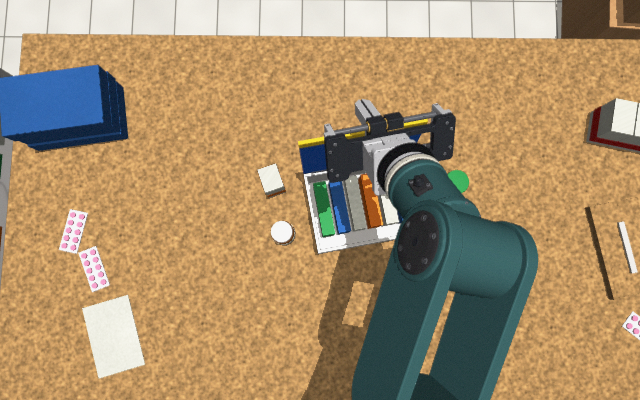

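The side view shows the gripper just above and behind the yellow edge, near (375,110). The top view shows the closed fingertips at (368,108), past the lid's mid edge. Everything else is undisturbed. Next I'll hook behind the lip.

Run:
```python
from k import *
o,R=st(False)
a=np.array([.686,.005,.286])-o['tool_pos'];b=np.array([-.108,-.020,-.023])
plan([(a/3,0)]*3+[(b*.07,0)]*7)
```

```text
[[-0.07,0.02,0.03,0],[-0.07,0.02,0.03,0],[-0.07,0.02,0.03,0],[-0.03,-0.0,-0.02,0],[-0.03,-0.0,-0.02,0],[-0.03,-0.0,-0.02,0],[-0.03,-0.0,-0.02,0],[-0.03,-0.0,-0.02,0],[-0.03,-0.0,-0.02,0],[-0.03,-0.0,-0.02,0]]
```

```bash
python3 -m crank '[[-0.07,0.02,0.03,0],[-0.07,0.02,0.03,0],[-0.07,0.02,0.03,0],[-0.034,-0.001,-0.02,0],[-0.034,-0.001,-0.02,0],[-0.034,-0.001,-0.02,0],[-0.034,-0.001,-0.02,0],[-0.034,-0.001,-0.02,0],[-0.034,-0.001,-0.02,0],[-0.034,-0.001,-0.02,0]]' 1
cat >> h.py <<'E'
def lid():
    im,d=robot.snapshot("side");C=cloud("side",d)
    hsv=cv2.cvtColor(im,cv2.COLOR_RGB2HSV);x,y,z=C[...,0],C[...,1],C[...,2]
    m=(hsv[...,0]>20)&(hsv[...,0]<33)&(hsv[...,1]>200)&(hsv[...,2]>90)&(z>.09)&(x>.4)&(x<.72)&(abs(y)<.2)
    ax=np.array([.981,.193,0]);Q=C[m]-[.6345,-.0072,.1]
    if len(Q)<5: print('no yellow');return im
    th=np.arctan2(Q[:,2],-(Q@ax));rad=np.hypot(Q[:,2],Q@ax)
    g=(rad>.165)&(rad<.2);print('lid theta',np.percentile(th[g],[10,50,90]).round(3),'n',g.sum());return im
E
python3 - <<'E'
from k import *
o,R=st(); im=lid(); cv2.imwrite("pics/side2.png",im[:,:,::-1])
b=np.array([.578,-.015,.263])-o['tool_pos'];print(b)
plan([(b/7,0)]*7)
E
```

```text
time: 13.95
tool_pos: [0.6298, -0.0061, 0.2741]
ee_rot: [-2.986, -0.76, 0.123]
wrist_force: [-0.3, -0.0, 0.2]
width: 0.0005
t 13.95 p [ 0.6298 -0.0061  0.2741] q [-0.391 -0.27   1.72   0.546  1.13   0.902] z [ 0.657  0.237 -0.716] tilt 0.773 az 19.8 F [-0.32 -0.03  0.22]
xax [0.719 0.089 0.689] yax [ 0.227 -0.967 -0.112]
lid theta [1.673 1.679 1.697] n 764
[-0.05184143 -0.00886481 -0.01114054]
[[-0.03,-0.0,-0.02,0],[-0.03,-0.0,-0.02,0],[-0.03,-0.0,-0.02,0],[-0.03,-0.0,-0.02,0],[-0.03,-0.0,-0.02,0],[-0.03,-0.0,-0.02,0],[-0.03,-0.0,-0.02,0]]
```

View pics/side2.png

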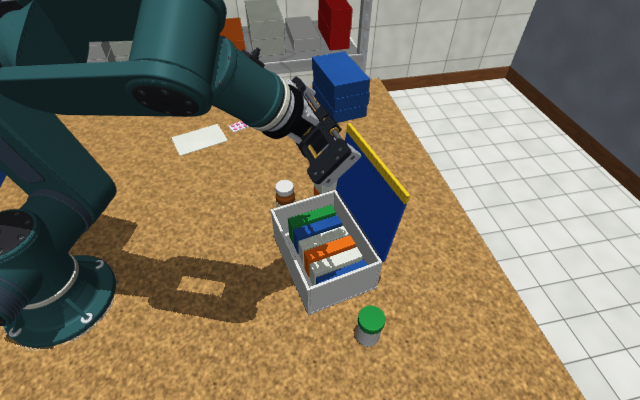

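The lid is still at 1.68: the yellow edge is still at (350,128) to (405,195), and the finger slid over the lip because it was hooked too shallowly. I'll go back and hook about 20 mm deeper.

Run:
```python
from k import *
o,R=st(False)
p=o['tool_pos'];a=np.array([.65,0,.345]);b=np.array([.718,.014,.33]);c=np.array([.706,.010,.265])
plan([((a-p)/3,0)]*3+[((b-a)/3,0)]*3+[((c-b)/3,0)]*3)
q,e=ik(c,R,o['joint_positions']);print(q,e)
```

```text
[[0.11,-0.02,-0.06,0],[0.11,-0.02,-0.06,0],[0.11,-0.02,-0.06,0],[0.07,0.01,0.1,0],[0.07,0.01,0.1,0],[0.07,0.01,0.1,0],[-0.09,0.01,0.06,0],[-0.09,0.01,0.06,0],[-0.09,0.01,0.06,0]]
[-0.29475225 -0.10048289  1.59560473  0.50391275  1.04337151  0.97062497] 3.4723335318176396e-12
```

```bash
python3 -m crank '[[0.11,-0.02,-0.06,0],[0.11,-0.02,-0.06,0],[0.11,-0.02,-0.06,0],[0.07,0.01,0.1,0],[0.07,0.01,0.1,0],[0.07,0.01,0.1,0],[-0.09,0.01,0.06,0],[-0.09,0.01,0.06,0],[-0.09,0.01,0.06,0],[0,0,0,0]]' 1
python3 - <<'E'
from k import *
o,R=st(); im=lid(); cv2.imwrite("pics/side3.png",im[:,:,::-1])
im,d=robot.snapshot("top"); cv2.imwrite("pics/top3.png",im[:,:,::-1])
b=np.array([.683,.006,.265])-o['tool_pos'];print(b)
plan([(b/3,0),(np.array([-.0967,-.019,-.0134])/10,0)])
E
```

```text
time: 15.25
tool_pos: [0.7074, 0.0131, 0.2653]
ee_rot: [-2.984, -0.756, 0.121]
wrist_force: [-0.0, -0.1, -0.2]
width: 0.0006
t 15.25 p [0.7074 0.0131 0.2653] q [-0.288 -0.097  1.59   0.498  1.045  0.981] z [ 0.653  0.238 -0.719] tilt 0.769 az 20.0 F [-0.01 -0.05 -0.18]
xax [0.723 0.088 0.686] yax [ 0.226 -0.967 -0.115]
lid theta [1.673 1.679 1.698] n 342
[-0.02443967 -0.00709445 -0.00030589]
[[-0.03,0.0,-0.03,0],[-0.04,-0.0,-0.03,0]]
```

View pics/top3.png

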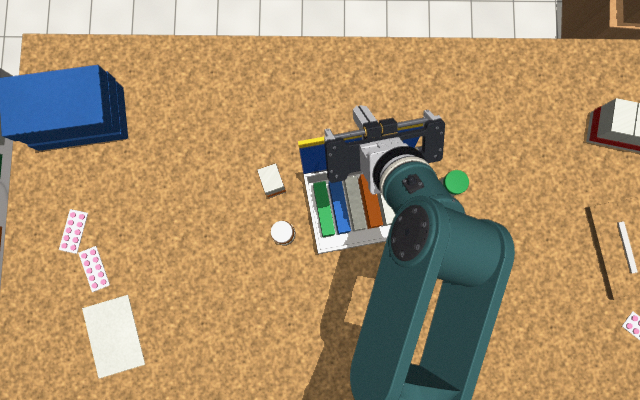

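View pics/side3.png

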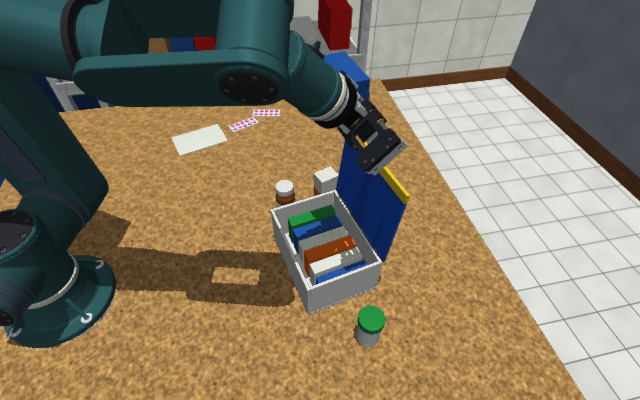

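In the top view the fingertip at (362,112) is now well behind the lid. The side view shows the lid still at 1.68 with no contact. Now I'll pull it towards the robot.

```bash
python3 -m crank '[[-0.03,0,-0.03,0],[-0.03,0,-0.03,0],[-0.03,0,-0.03,0],[-0.04,0,-0.03,0],[-0.04,0,-0.03,0],[-0.04,0,-0.03,0],[-0.04,0,-0.03,0],[-0.04,0,-0.03,0],[-0.04,0,-0.03,0],[-0.04,0,-0.03,0]]' 1
python3 - <<'E'
from k import *
o,R=st(); im=lid(); cv2.imwrite("pics/side4.png",im[:,:,::-1])
E
```

```text
time: 16.6
tool_pos: [0.6153, -0.008, 0.2604]
ee_rot: [-2.986, -0.76, 0.123]
wrist_force: [0.0, 1.0, -0.0]
width: 0.0005
t 16.6 p [ 0.6153 -0.008   0.2604] q [-0.411 -0.299  1.769  0.561  1.123  0.872] z [ 0.657  0.237 -0.716] tilt 0.773 az 19.8 F [ 0.04  1.03 -0.04]
xax [0.719 0.089 0.689] yax [ 0.227 -0.967 -0.112]
lid theta [1.674 1.679 1.697] n 770
```

View pics/side4.png

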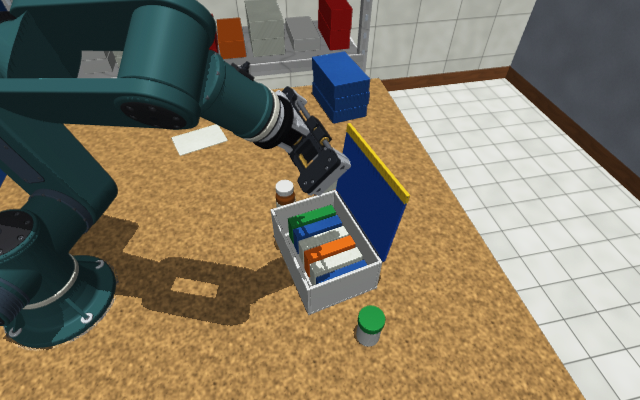

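Run:
```python
from k import *
def proj(n,X):
    p=robot.camera_params(n);T=np.linalg.inv(p['world_from_camera']);c=T[:3,:3]@X+T[:3,3];return (p['fx']*c[0]/c[2]+p['cx']).round(0),(p['fy']*c[1]/c[2]+p['cy']).round(0)
o,R=st(False)
for X,Rr,nm,f in ((np.array([.7074,.0131,.2653]),R,'3',1),(o['tool_pos'],R,'4',0)):
    for n in('side','top'):
        print(nm,n,[proj(n,X+Rr[:,2]*s) for s in(.008,0,-.04,-.089)])
im,d=robot.snapshot('top');C=cloud('top',d);cv2.imwrite('pics/top4.png',im[:,:,::-1])
big=cv2.resize(im[80:280,260:500,::-1],(720,600),interpolation=cv2.INTER_NEAREST);cv2.imwrite('pics/top4z.png',big)
im=cv2.imread('pics/side3.png');cv2.imwrite('pics/side3z.png',cv2.resize(im[80:230,280:460],(720,600)))
```

```text
3 side [(np.float64(399.0), np.float64(154.0)), (np.float64(397.0), np.float64(152.0)), (np.float64(388.0), np.float64(145.0)), (np.float64(375.0), np.float64(136.0))]
3 top [(np.float64(351.0), np.float64(101.0)), (np.float64(353.0), np.float64(103.0)), (np.float64(360.0), np.float64(113.0)), (np.float64(369.0), np.float64(127.0))]
4 side [(np.float64(355.0), np.float64(170.0)), (np.float64(353.0), np.float64(169.0)), (np.float64(341.0), np.float64(162.0)), (np.float64(325.0), np.float64(153.0))]
4 top [(np.float64(363.0), np.float64(155.0)), (np.float64(365.0), np.float64(157.0)), (np.float64(372.0), np.float64(170.0)), (np.float64(382.0), np.float64(186.0))]
```

View pics/top4z.png

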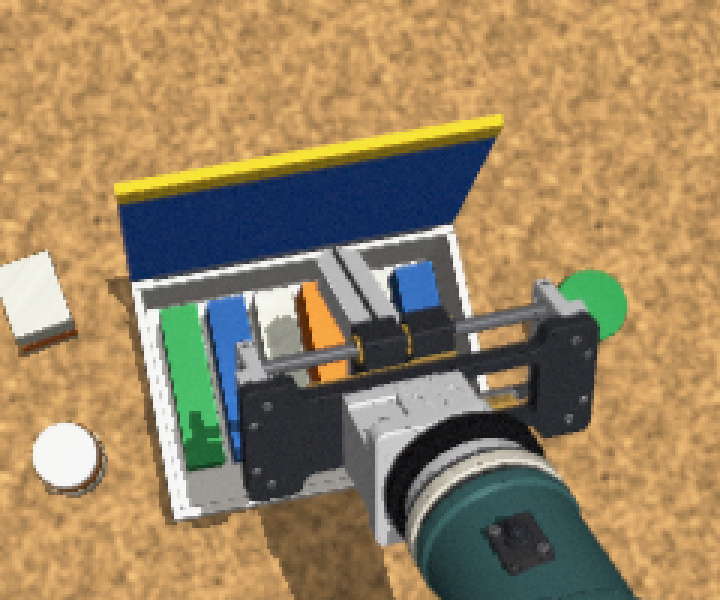

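View pics/side3z.png

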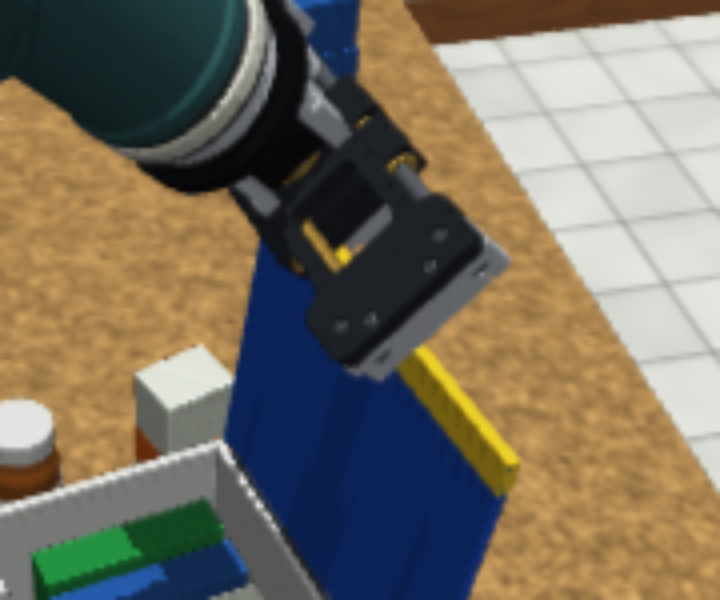

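The visible fingertip in the top view is at about (372,165), but I predicted (363,155). I'll use the depth image to see where the finger really ends.

Run:
```python
from k import *
o,R=st()
for n in('top','side'):
    im,d=robot.snapshot(n);C=cloud(n,d)
    L=(C-o['tool_pos'])@R
    m=(d>0)&(abs(L[...,0])<.1)&(abs(L[...,1])<.12)&(L[...,2]>-.2)&(L[...,2]<.06)&(C[...,2]>.12)
    hsv=cv2.cvtColor(im,cv2.COLOR_RGB2HSV); m&=~((hsv[...,1]>150)&(hsv[...,2]>60))
    for a in np.arange(-.16,.05,.01):
        k=m&(L[...,2]>=a)&(L[...,2]<a+.01)
        if k.sum(): print(n,a.round(3),k.sum(),'x',np.percentile(L[k][:,0],[2,50,98]).round(3),'y',np.percentile(L[k][:,1],[2,98]).round(3))
```

```text
t 16.7 p [ 0.6152 -0.0081  0.2604] q [-0.411 -0.3    1.77   0.56   1.123  0.873] z [ 0.657  0.236 -0.716] tilt 0.773 az 19.8 F [-0.07  0.67  0.97]
xax [0.719 0.088 0.689] yax [ 0.226 -0.968 -0.112]
top -0.16 305 x [-0.018  0.023  0.033] y [-0.086  0.084]
top -0.15 726 x [-0.023  0.026  0.033] y [-0.077  0.076]
top -0.14 279 x [-0.023  0.031  0.033] y [-0.08   0.078]
top -0.13 42 x [-0.026  0.022  0.033] y [-0.08   0.079]
top -0.11 3 x [0.009 0.009 0.01 ] y [-0.01  0.01]
top -0.1 71 x [-0.007  0.008  0.009] y [-0.013  0.011]
top -0.09 81 x [-0.007  0.008  0.009] y [-0.013  0.012]
top -0.08 73 x [-0.007  0.008  0.009] y [-0.013  0.012]
top -0.07 73 x [-0.009  0.008  0.01 ] y [-0.013  0.012]
top -0.06 73 x [-0.009  0.008  0.009] y [-0.013  0.011]
top -0.05 69 x [-0.008  0.007  0.01 ] y [-0.013  0.011]
top -0.04 44 x [-0.006  0.007  0.009] y [-0.012  0.011]
top -0.03 2 x [0.006 0.007 0.008] y [-0.002  0.001]
top 0.01 32 x [0.026 0.028 0.032] y [0.049 0.111]
top 0.02 56 x [0.021 0.024 0.027] y [-0.041  0.109]
top 0.03 45 x [0.008 0.02  0.022] y [-0.098  0.115]
top 0.04 6 x [-0.007  0.012 
[... 236 characters left out ...]
5] y [-0.072  0.082]
side -0.12 2 x [0.011 0.011 0.011] y [0.009 0.01 ]
side -0.11 3 x [0.01  0.011 0.011] y [0.006 0.012]
side -0.08 7 x [0.01  0.011 0.011] y [-0.009  0.007]
side -0.07 15 x [0.01  0.011 0.011] y [-0.011  0.008]
side -0.06 15 x [0.01  0.011 0.011] y [-0.01   0.007]
side -0.05 12 x [0.01  0.011 0.011] y [-0.009  0.008]
side -0.04 14 x [0.01  0.01  0.011] y [-0.01   0.006]
side -0.03 1 x [0.01 0.01 0.01] y [0.004 0.004]
side 0.0 1 x [0.046 0.046 0.046] y [0.112 0.112]
side 0.01 38 x [0.029 0.031 0.036] y [0.044 0.114]
side 0.02 47 x [0.024 0.027 0.03 ] y [-0.055  0.115]
side 0.03 27 x [0.008 0.022 0.025] y [-0.103  0.118]
side 0.04 7 x [-0.004  0.002  0.011] y [-0.102  0.119]
```

Both views put the real fingertip about 33 mm behind the reported TCP, so 41 mm short of the stated 8 mm ahead. That explains both misses. From here I'll measure from the tip at s = -0.033 m on the tool z axis and hook again.

Run:
```python
from k import *
o,R=st(False)
p=o['tool_pos'];a=np.array([.65,0,.33]);b=np.array([.745,.02,.315]);c=np.array([.728,.018,.24])
plan([((a-p)/3,0)]*3+[((b-a)/3,0)]*3+[((c-b)/3,0)]*3)
q,e=ik(c,R,o['joint_positions']);print(q,e)
```

```text
[[0.12,-0.01,-0.04,0],[0.12,-0.01,-0.04,0],[0.12,-0.01,-0.04,0],[0.1,0.01,0.13,0],[0.1,0.01,0.13,0],[0.1,0.01,0.13,0],[-0.11,0.01,0.07,0],[-0.11,0.01,0.07,0],[-0.11,0.01,0.07,0]]
[-0.26552954 -0.04624846  1.59510716  0.50317523  0.98094466  0.97003003] 1.92418303512909e-10
```

```bash
python3 -m crank '[[0.12,-0.01,-0.04,0],[0.12,-0.01,-0.04,0],[0.12,-0.01,-0.04,0],[0.1,0.01,0.13,0],[0.1,0.01,0.13,0],[0.1,0.01,0.13,0],[-0.11,0.01,0.07,0],[-0.11,0.01,0.07,0],[-0.11,0.01,0.07,0],[0,0,0,0]]' 1
python3 - <<'E'
from k import *
o,R=st(); im=lid(); cv2.imwrite("pics/side5z.png",cv2.resize(im[80:230,280:460,::-1],(720,600)))
im,d=robot.snapshot('top');cv2.imwrite('pics/top5z.png',cv2.resize(im[80:280,260:500,::-1],(720,600)))
E
```

```text
time: 18.05
tool_pos: [0.7266, 0.0154, 0.2325]
ee_rot: [-2.983, -0.754, 0.121]
wrist_force: [0.1, 0.4, -1.2]
width: 0.0007
t 18.05 p [0.7266 0.0154 0.2325] q [-0.272 -0.042  1.604  0.509  0.979  0.959] z [ 0.652  0.238 -0.719] tilt 0.768 az 20.1 F [ 0.1   0.44 -1.16]
xax [0.723 0.088 0.685] yax [ 0.226 -0.967 -0.115]
lid theta [1.674 1.678 1.697] n 221
```

View pics/top5z.png

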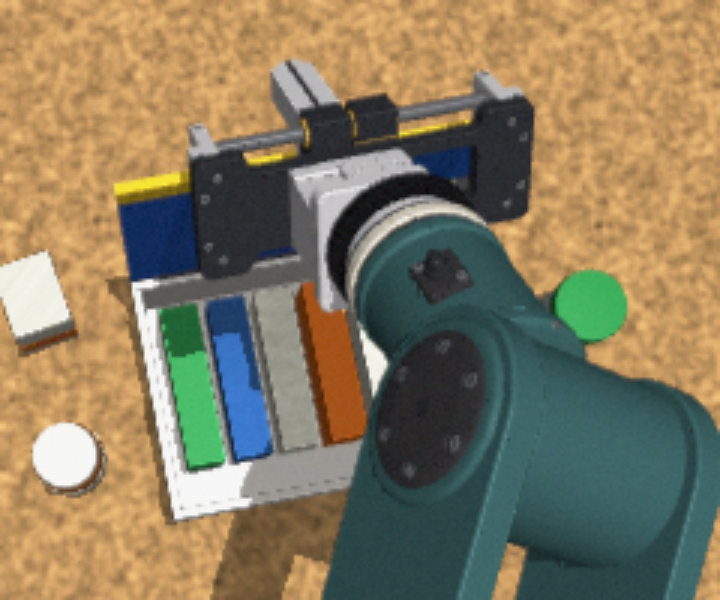

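View pics/side5z.png

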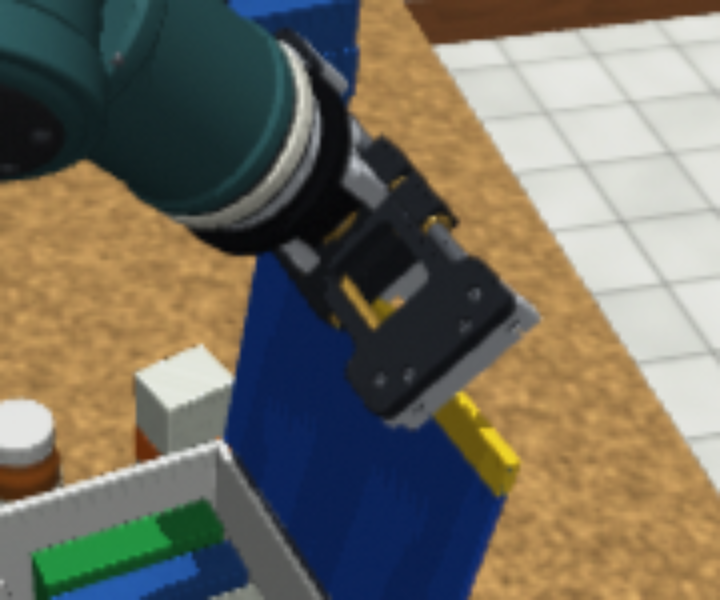

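The finger, at (300,90) in the zoomed top view, is now truly behind the lid. I'll pull it over.

```bash
python3 -m crank '[[-0.02,0,-0.03,0],[-0.02,0,-0.03,0],[-0.02,0,-0.03,0],[-0.04,0,-0.03,0],[-0.04,0,-0.03,0],[-0.04,0,-0.03,0],[-0.04,0,-0.03,0],[-0.04,0,-0.03,0],[-0.04,0,-0.03,0],[-0.04,0,-0.03,0]]' 1
python3 - <<'E'
from k import *
o,R=st(); im=lid(); cv2.imwrite("pics/side6.png",im[:,:,::-1])
b=np.array([.610,-.005,.228])-o['tool_pos'];plan([(b/4,0)])
for x in([.55,-.02,.30],[.47,-.04,.3],[.46,-.04,.22],[.5,-.03,.17],[.48,-.035,.1],[.475,-.035,.065],[.42,-.05,.04]):
    q,e=ik(x,R,o['joint_positions']);print(x,q.round(3),e.round(4))
E
```

```text
time: 19.4
tool_pos: [0.6398, -0.0056, 0.2353]
ee_rot: [-2.988, -0.765, 0.123]
wrist_force: [0.9, 0.7, 3.9]
width: 0.0005
t 19.4 p [ 0.6398 -0.0056  0.2353] q [-0.381 -0.238  1.774  0.566  1.047  0.858] z [ 0.66   0.236 -0.713] tilt 0.777 az 19.7 F [0.92 0.68 3.92]
xax [0.716 0.089 0.692] yax [ 0.227 -0.968 -0.11 ]
lid theta [1.28  1.29  1.307] n 132
[[-0.03,-0.01,-0.02,0]]
[0.55, -0.02, 0.3] [-0.528 -0.45   1.795  0.593  1.287  0.839] 0.0
[0.47, -0.04, 0.3] [-0.755 -0.613  1.886  0.678  1.476  0.703] 0.0
[0.46, -0.04, 0.22] [-0.784 -0.643  2.057  0.7    1.384  0.59 ] 0.0
[0.5, -0.03, 0.17] [-0.651 -0.535  2.101  0.688  1.183  0.595] 0.0
[0.48, -0.035, 0.1] [-0.714 -0.525  2.238  0.749  1.113  0.437] 0.0
[0.475, -0.035, 0.065] [-0.727 -0.493  2.295  0.784  1.058  0.357] 0.0
[0.42, -0.05, 0.04] [-0.947 -0.589  2.397  0.805  1.207  0.187] 0.0
```

View pics/side6.png

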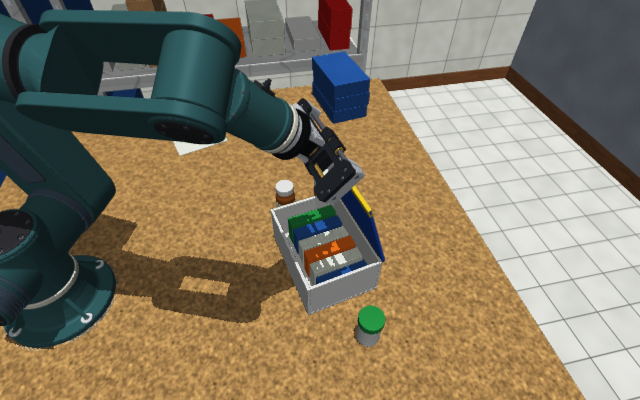

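The lid is at 1.29: the yellow edge is now near (362,205). I'll pull a little further, then lift the finger off and withdraw along its own axis to the robot's side.

```bash
python3 -m crank '[[-0.04,0,-0.03,0],[-0.04,0,-0.03,0],[-0.04,0,-0.03,0],[-0.015,0,-0.01,0],[0.12,0,0,0],[0.12,0,-0.05,0],[0,0,-0.25,0],[0,0,-0.25,0],[-0.23,-0.03,-0.13,0],[-0.23,-0.03,-0.13,0]]' 1
python3 - <<'E'
from k import *
o,R=st(); im=lid(); cv2.imwrite("pics/side7.png",im[:,:,::-1])
a=np.array([.465,-.04,.18]);p=o['tool_pos'];c=np.array([.5136,-.0254,.161])
plan([((a-p)/3,0)]*3+[((c-a)/2,0)])
E
```

```text
time: 20.7
tool_pos: [0.4648, -0.0428, 0.3155]
ee_rot: [-2.988, -0.76, 0.125]
wrist_force: [-0.8, -1.6, -0.2]
width: 0.0003
t 20.7 p [ 0.4648 -0.0428  0.3155] q [-0.776 -0.613  1.853  0.681  1.517  0.708] z [ 0.657  0.237 -0.716] tilt 0.772 az 19.8 F [-0.75 -1.57 -0.19]
xax [0.719 0.091 0.689] yax [ 0.228 -0.967 -0.111]
lid theta [1.013 1.029 1.044] n 397
[[-0.15,0.02,0.16,0],[-0.15,0.02,0.16,0],[-0.15,0.02,0.16,0],[0.06,-0.0,0.12,0]]
```

View pics/side7.png

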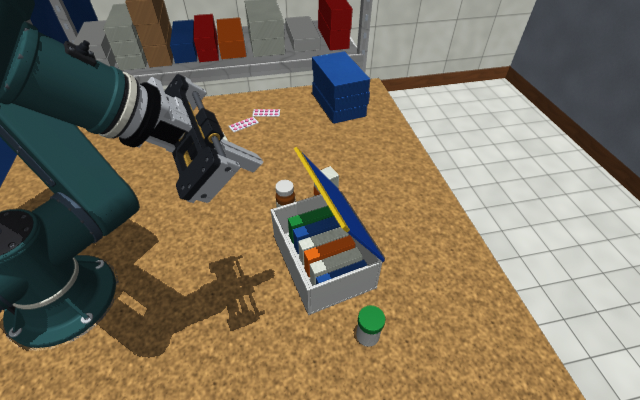

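The finger is off the lid and it is falling free at 1.03 rad, with its yellow edge running from (296,150) to (347,228). I'll move the finger under it for a catch at about 0.6 rad.

```bash
python3 -m crank '[[-0.15,0.02,0.16,0],[-0.15,0.02,0.16,0],[-0.15,0.02,0.16,0],[0.06,0,0.12,0],[0.06,0,0.12,0],[0,0,0,0],[0,0,0,0],[0,0,0,0],[0,0,0,0],[0,0,0,0]]' 1
python3 - <<'E'
from k import *
o,R=st(); im=lid(); cv2.imwrite("pics/side8.png",im[:,:,::-1])
c=np.array([.5136,-.0254,.161]);plan([(c-o['tool_pos'],0)])
E
```

```text
time: 22.0
tool_pos: [0.516, -0.0268, 0.1658]
ee_rot: [-2.987, -0.761, 0.122]
wrist_force: [0.5, -0.1, 0.5]
width: 0.0003
t 22.0 p [ 0.516  -0.0268  0.1658] q [-0.607 -0.492  2.084  0.678  1.137  0.617] z [ 0.657  0.236 -0.716] tilt 0.773 az 19.8 F [ 0.51 -0.15  0.47]
xax [0.719 0.089 0.689] yax [ 0.226 -0.968 -0.112]
lid theta [0.789 0.814 0.819] n 592
[[-0.02,-0.01,0.01,0]]
```

View pics/side8.png

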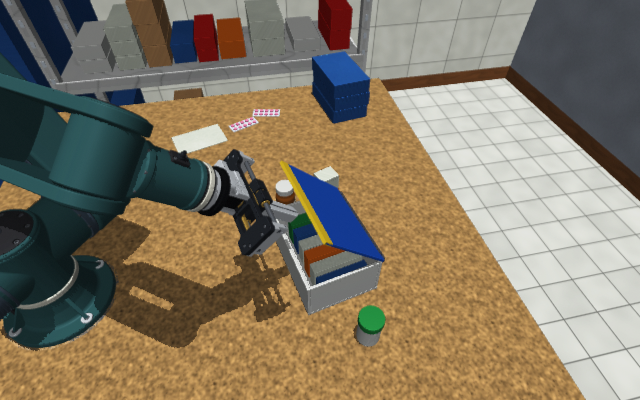

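The lid is at 0.81 and above the waiting finger, which sits at about (290,212). I'll hold still for the catch.

```bash
python3 -m crank '[[0,0,0,0],[0,0,0,0],[0,0,0,0],[0,0,0,0],[0,0,0,0],[0,0,0,0],[0,0,0,0],[0,0,0,0],[0,0,0,0],[0,0,0,0]]' 1
python3 - <<'E'
from k import *
o,R=st(); im=lid(); cv2.imwrite("pics/side9.png",im[:,:,::-1])
im,d=robot.snapshot('top');cv2.imwrite('pics/top9z.png',cv2.resize(im[80:280,260:500,::-1],(720,600)))
E
```

```text
time: 23.3
tool_pos: [0.5159, -0.0264, 0.1653]
ee_rot: [-2.986, -0.76, 0.122]
wrist_force: [-0.5, 0.1, -1.3]
width: 0.0004
t 23.3 p [ 0.5159 -0.0264  0.1653] q [-0.606 -0.491  2.084  0.677  1.137  0.618] z [ 0.656  0.237 -0.716] tilt 0.773 az 19.9 F [-0.55  0.08 -1.27]
xax [0.72  0.089 0.689] yax [ 0.227 -0.967 -0.112]
lid theta [0.645 0.667 0.673] n 696
```

View pics/side9.png

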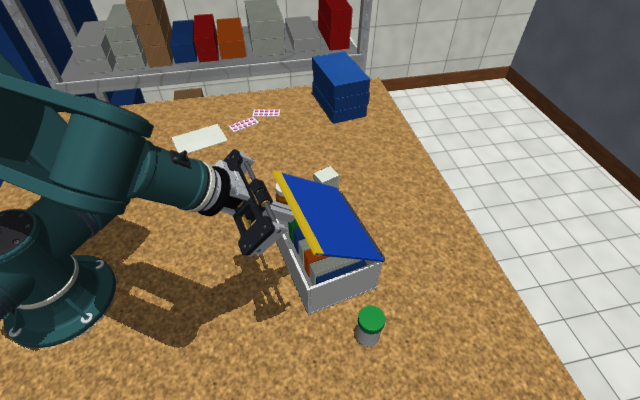

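View pics/top9z.png

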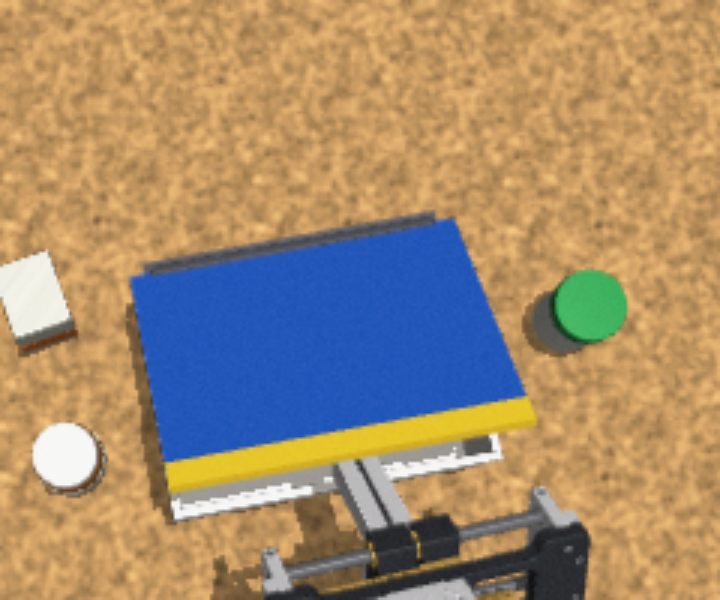

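Run:
```python
from k import *
lid();lid();lid();lid();lid();lid()
o,R=st()
```

```text
lid theta [0.644 0.668 0.674] n 689
lid theta [0.645 0.668 0.674] n 693
lid theta [0.644 0.668 0.674] n 698
lid theta [0.645 0.668 0.674] n 709
lid theta [0.646 0.668 0.674] n 687
lid theta [0.645 0.668 0.674] n 689
t 23.7 p [ 0.516  -0.0264  0.1654] q [-0.606 -0.491  2.084  0.678  1.137  0.618] z [ 0.657  0.237 -0.716] tilt 0.773 az 19.8 F [-0.33  0.37 -1.42]
xax [0.719 0.089 0.689] yax [ 0.227 -0.967 -0.112]
```

The lid is caught and steady: 0.668 in six frames over 0.35 s, which includes about 0.03 from measuring the outer face, with about 1.4 N on the wrist. Now I'll lower along the lip's arc.

```bash
cat >> h.py <<'E'
def low(t0,t1,n=10):
    A=np.array([.981,.193,0]);f=lambda t:-.18*np.cos(t)*A+np.array([0,0,.18*np.sin(t)])
    ts=np.linspace(t0,t1,n+1);o,R=st(False);print([[round(float(v),3) for v in R.T@(f(b)-f(a))/.2] for a,b in zip(ts[:-1],ts[1:])])
E
python3 -c "
from h import *
low(.635,.48);low(.48,.32)"
```

```text
[[-0.014, 0.001, 0.002], [-0.014, 0.001, 0.003], [-0.014, 0.001, 0.003], [-0.014, 0.001, 0.003], [-0.014, 0.001, 0.003], [-0.013, 0.001, 0.003], [-0.013, 0.001, 0.004], [-0.013, 0.001, 0.004], [-0.013, 0.001, 0.004], [-0.013, 0.001, 0.004]]
[[-0.014, 0.001, 0.005], [-0.013, 0.001, 0.005], [-0.013, 0.001, 0.005], [-0.013, 0.001, 0.005], [-0.013, 0.001, 0.006], [-0.013, 0.001, 0.006], [-0.013, 0.001, 0.006], [-0.013, 0.001, 0.006], [-0.013, 0.001, 0.006], [-0.013, 0.001, 0.007]]
```

```bash
python3 -m crank '[[-0.014,0.001,0.003,0],[-0.014,0.001,0.003,0],[-0.014,0.001,0.003,0],[-0.014,0.001,0.003,0],[-0.014,0.001,0.003,0],[-0.013,0.001,0.003,0],[-0.013,0.001,0.004,0],[-0.013,0.001,0.004,0],[-0.013,0.001,0.004,0],[-0.013,0.001,0.004,0]]' 1
python3 - <<'E'
from h import *
st(); lid(); low(.48,.32)
E
```

```text
time: 24.95
tool_pos: [0.5015, -0.0292, 0.1416]
ee_rot: [-2.986, -0.76, 0.123]
wrist_force: [0.7, 0.2, -0.9]
width: 0.0004
t 24.95 p [ 0.5015 -0.0292  0.1416] q [-0.644 -0.51   2.143  0.702  1.13   0.557] z [ 0.657  0.237 -0.716] tilt 0.773 az 19.8 F [ 0.69  0.22 -0.9 ]
xax [0.719 0.089 0.689] yax [ 0.227 -0.968 -0.112]
lid theta [0.493 0.514 0.52 ] n 764
[[-0.014, 0.001, 0.005], [-0.013, 0.001, 0.005], [-0.013, 0.001, 0.005], [-0.013, 0.001, 0.005], [-0.013, 0.001, 0.006], [-0.013, 0.001, 0.006], [-0.013, 0.001, 0.006], [-0.013, 0.001, 0.006], [-0.013, 0.001, 0.006], [-0.013, 0.001, 0.007]]
```

Exactly as planned: 0.514, so about 0.48 true. Continuing.

```bash
python3 -m crank '[[-0.013,0.001,0.005,0],[-0.013,0.001,0.005,0],[-0.013,0.001,0.005,0],[-0.013,0.001,0.005,0],[-0.013,0.001,0.006,0],[-0.013,0.001,0.006,0],[-0.013,0.001,0.006,0],[-0.013,0.001,0.006,0],[-0.013,0.001,0.006,0],[-0.013,0.001,0.007,0]]' 1
python3 - <<'E'
from h import *
st(); lid(); low(.325,.185)
E
```

```text
time: 26.25
tool_pos: [0.4907, -0.0307, 0.1153]
ee_rot: [-2.986, -0.76, 0.123]
wrist_force: [-0.8, -0.1, -0.4]
width: 0.0004
t 26.25 p [ 0.4907 -0.0307  0.1153] q [-0.673 -0.515  2.199  0.726  1.11   0.495] z [ 0.657  0.237 -0.716] tilt 0.773 az 19.8 F [-0.78 -0.06 -0.37]
xax [0.719 0.089 0.689] yax [ 0.227 -0.967 -0.112]
lid theta [0.343 0.356 0.363] n 776
[[-0.011, 0.001, 0.006], [-0.011, 0.001, 0.006], [-0.011, 0.001, 0.006], [-0.011, 0.001, 0.006], [-0.011, 0.001, 0.006], [-0.011, 0.001, 0.007], [-0.011, 0.001, 0.007], [-0.01, 0.001, 0.007], [-0.01, 0.001, 0.007], [-0.01, 0.001, 0.007]]
```

```bash
python3 -m crank '[[-0.011,0.001,0.006,0],[-0.011,0.001,0.006,0],[-0.011,0.001,0.006,0],[-0.011,0.001,0.006,0],[-0.011,0.001,0.006,0],[-0.011,0.001,0.007,0],[-0.011,0.001,0.007,0],[-0.01,0.001,0.007,0],[-0.01,0.001,0.007,0],[-0.01,0.001,0.007,0]]' 1
python3 - <<'E'
from h import *
st(); im=lid(); cv2.imwrite("pics/side12z.png",cv2.resize(im[150:330,220:420,::-1],(720,600)));low(.185,.085)
E
```

```text
time: 27.55
tool_pos: [0.4843, -0.0315, 0.091]
ee_rot: [-2.986, -0.76, 0.123]
wrist_force: [-0.6, -0.4, -1.0]
width: 0.0002
t 27.55 p [ 0.4843 -0.0315  0.091 ] q [-0.691 -0.505  2.244  0.749  1.081  0.439] z [ 0.657  0.237 -0.716] tilt 0.773 az 19.8 F [-0.59 -0.4  -1.  ]
xax [0.719 0.089 0.689] yax [ 0.227 -0.968 -0.112]
lid theta [0.206 0.216 0.223] n 748
[[-0.007, 0.001, 0.005], [-0.007, 0.001, 0.005], [-0.007, 0.001, 0.005], [-0.007, 0.001, 0.005], [-0.007, 0.001, 0.006], [-0.007, 0.001, 0.006], [-0.007, 0.001, 0.006], [-0.007, 0.001, 0.006], [-0.007, 0.001, 0.006], [-0.007, 0.001, 0.006]]
```

View pics/side12z.png

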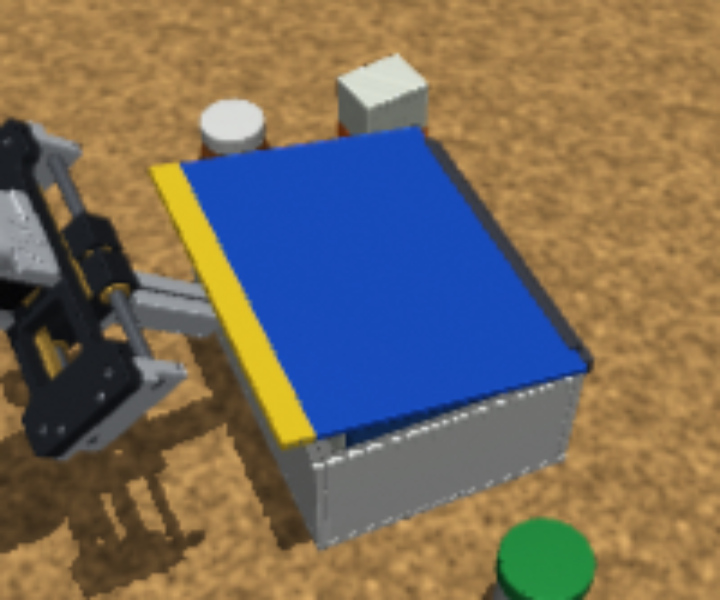

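The lid is nearly down at about 0.18, with the finger carrying the yellow lip at (205,300) in front of the wall. I'll slow down from here.

```bash
python3 -m crank '[[-0.007,0.001,0.005,0],[-0.007,0.001,0.005,0],[-0.007,0.001,0.005,0],[-0.007,0.001,0.005,0],[-0.007,0.001,0.006,0],[-0.007,0.001,0.006,0],[-0.007,0.001,0.006,0],[-0.007,0.001,0.006,0],[-0.007,0.001,0.006,0],[-0.007,0.001,0.006,0]]' 1
python3 - <<'E'
from h import *
st(); im=lid(); low(.09,.0)
E
```

```text
time: 28.85
tool_pos: [0.4821, -0.0319, 0.0731]
ee_rot: [-2.986, -0.76, 0.123]
wrist_force: [0.1, 1.0, -1.6]
width: 0.0002
t 28.85 p [ 0.4821 -0.0319  0.0731] q [-0.698 -0.487  2.272  0.768  1.053  0.397] z [ 0.657  0.237 -0.716] tilt 0.773 az 19.8 F [ 0.09  1.04 -1.6 ]
xax [0.719 0.089 0.689] yax [ 0.227 -0.967 -0.112]
lid theta [0.106 0.115 0.122] n 735
[[-0.006, 0.001, 0.005], [-0.006, 0.001, 0.005], [-0.006, 0.001, 0.005], [-0.006, 0.001, 0.005], [-0.006, 0.001, 0.006], [-0.006, 0.001, 0.006], [-0.006, 0.001, 0.006], [-0.006, 0.001, 0.006], [-0.006, 0.001, 0.006], [-0.006, 0.001, 0.006]]
```

```bash
python3 -m crank '[[-0.005,0.001,0.005,0],[-0.005,0.001,0.005,0],[-0.005,0.001,0.005,0],[-0.005,0.001,0.005,0],[-0.005,0.001,0.005,0],[-0.005,0.001,0.005,0],[-0.005,0.001,0.005,0],[-0.005,0.001,0.005,0],[-0.005,0.001,0.005,0],[-0.005,0.001,0.005,0]]' 1
python3 - <<'E'
from h import *
st(); im=lid(); cv2.imwrite("pics/side14z.png",cv2.resize(im[150:330,220:420,::-1],(720,600)))
E
```

```text
time: 30.15
tool_pos: [0.4825, -0.033, 0.0596]
ee_rot: [-2.987, -0.762, 0.122]
wrist_force: [-0.0, 0.7, -0.6]
width: 0.0003
t 30.15 p [ 0.4825 -0.033   0.0596] q [-0.7   -0.465  2.29   0.786  1.024  0.362] z [ 0.658  0.236 -0.715] tilt 0.774 az 19.7 F [-0.02  0.74 -0.6 ]
xax [0.718 0.088 0.69 ] yax [ 0.226 -0.968 -0.111]
lid theta [0.034 0.044 0.052] n 718
```

View pics/side14z.png

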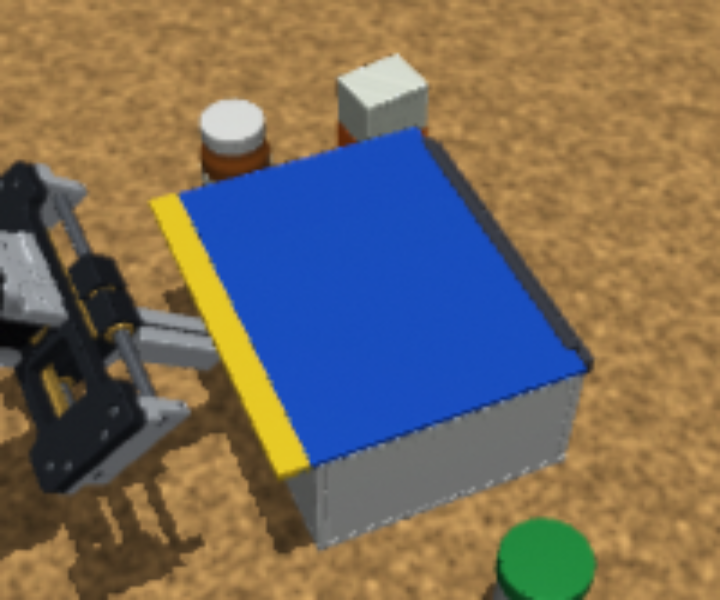

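```bash
python3 -m crank '[[-0.005,0,0.003,0],[-0.005,0,0.003,0],[-0.005,0,0.003,0],[-0.005,0,0.003,0],[-0.005,0,0.003,0],[-0.005,0,0.003,0],[-0.005,0,0.003,0],[-0.005,0,0.003,0],[-0.005,0,0.003,0],[-0.005,0,0.003,0]]' 1
python3 - <<'E'
from h import *
st(); im=lid()
E
```

```text
time: 31.45
tool_pos: [0.4786, -0.0319, 0.0477]
ee_rot: [-2.986, -0.76, 0.123]
wrist_force: [0.0, 1.3, 0.8]
width: 0.0008
t 31.45 p [ 0.4786 -0.0319  0.0477] q [-0.707 -0.457  2.311  0.799  1.01   0.334] z [ 0.657  0.237 -0.716] tilt 0.773 az 19.8 F [0.04 1.28 0.83]
xax [0.719 0.089 0.689] yax [ 0.227 -0.967 -0.112]
lid theta [0.034 0.043 0.052] n 717
```

The reading did not change (0.043) while the finger dropped a further 12 mm, so the lid rests on the rim. Backing away now.

```bash
python3 -m crank '[[-0.02,0,-0.02,0],[-0.03,0,-0.03,0],[-0.03,0,-0.03,0],[-0.03,0,-0.03,0],[-0.03,0,-0.03,0],[-0.03,0,-0.03,0],[-0.02,0,-0.02,0],[0,0,-0.05,0],[0,0,0,0],[0,0,0,0]]' 1
python3 - <<'E'
from h import *
st(); im=lid(); cv2.imwrite("pics/side15.png",im[:,:,::-1])
np.set_printoptions(precision=4,suppress=True)
im,d=robot.snapshot('top');cv2.imwrite('pics/top15.png',im[:,:,::-1]);C=cloud('top',d);x,y,z=C[...,0],C[...,1],C[...,2]
hsv=cv2.cvtColor(im,cv2.COLOR_RGB2HSV);b=(hsv[...,0]>105)&(hsv[...,0]<125)&(hsv[...,1]>150)&(x>.45)&(x<.68)&(abs(y)<.13)&(z>.08)
Q=C[b];A=np.c_[(Q[:,:2]-[.6345,-.0072])@np.array([.981,.193]),np.ones(len(Q))];print('lid slope,height at hinge',np.linalg.lstsq(A,Q[:,2],rcond=None)[0])
obj=(x>.4)&(x<.75)&(abs(y)>.11)&(abs(y)<.27)&(z>.03)&(d>0)
k,l,s,c=cv2.connectedComponentsWithStats(obj.astype(np.uint8))
for i in range(1,k):
    if s[i,4]>100:
        Q=C[l==i];t=Q[Q[:,2]>np.percentile(Q[:,2],95)-.01];print(np.median(t[:,2]),cv2.minAreaRect(t[:,:2].astype(np.float32)))
E
```

```text
time: 32.75
tool_pos: [0.4198, -0.0467, 0.0559]
ee_rot: [-2.986, -0.76, 0.122]
wrist_force: [0.3, -0.6, -0.0]
width: 0.0002
t 32.75 p [ 0.4198 -0.0467  0.0559] q [-0.936 -0.623  2.377  0.786  1.238  0.239] z [ 0.657  0.237 -0.716] tilt 0.773 az 19.8 F [ 0.26 -0.57 -0.02]
xax [0.719 0.088 0.689] yax [ 0.226 -0.968 -0.112]
lid theta [0.033 0.044 0.052] n 722
lid slope,height at hinge [-0.0021  0.1047]
0.10495686898080536 ((0.5620203018188477, -0.11379659920930862), (0.17933718860149384, 0.038843996822834015), 10.747394561767578)
0.08864819543746194 ((0.6057497262954712, 0.16761556267738342), (0.05120201036334038, 0.039824508130550385), 20.460752487182617)
0.07667889696053942 ((0.6028823852539062, -0.21116897463798523), (0.0485149621963501, 0.04813127964735031), 87.47716522216797)
0.09362799594751992 ((0.49690356850624084, 0.14301572740077972), (0.04173450544476509, 0.040061455219984055), 1.522643804550171)
```

View pics/side15.png

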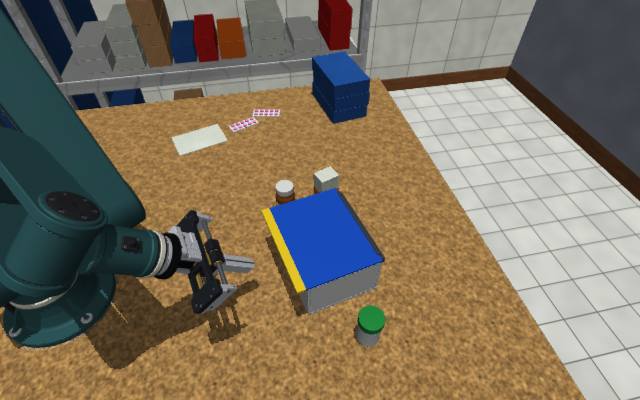

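View pics/top15.png

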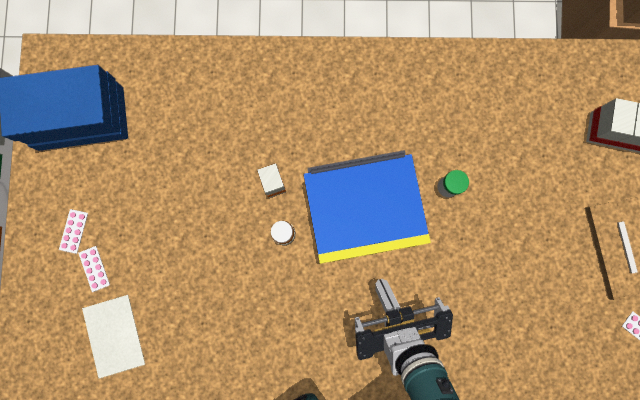

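The lid is flat, with a slope of 0.002 and its top at 0.105 m. The side view shows the finger ending at (253,265), clear of the yellow edge at (270,215) to (298,288). In the top view the carton (270,180), bottle (282,232) and tub (456,182) have not moved, to under 1 mm. I'm handing the job in.

```bash
python3 -c "
from bench import robot
print(robot.close_job())"
```

```text
the job is handed in; nothing more can be done
None
```

The case is shut and the job is handed in; close_job gave no verdict. I tipped the lid with a finger behind the lip, took the finger off, and the lid fell free. I caught it on the slanting closed fingers at about 0.64 rad and lowered it along its arc to the rim.

**Final checks**
- **Lid:** it lies flat. The top view gives a slope of 0.002 rad. The side view reads 0.043 rad, about 0.033 of which I put down to measuring the outer face; it stayed at 0.043–0.044 from the last lowering step on.
- **Free fall:** the lid was measured at 1.03 rad and then 0.81 rad with the finger off it.
- **Catch:** it read a steady 0.668 rad in six frames, with about 1.4 N on the wrist.
- **Lowering speed:** about 0.12 rad/s at first and 0.08 rad/s or less at the end, by the commanded rows.
- **Bystanders:** the carton, bottle and tub moved less than 1 mm.
- **Clearance:** the fingers finished about 5 cm clear of the case, at 32.75 s.

**What failed or disagreed**
- **Reported TCP:** both cameras put the real fingertips about 33 mm behind the reported TCP, not 8 mm ahead as stated. My first two attempts to hook the lid passed over it because of this, apparently without touching it; I then measured from the real tip.
- **Tilt:** the rows cannot command a tilt, so I got the 0.77 rad slant by pushing the arm against the edge of its reach. The wrist force read 45 N once during this, in free air.

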